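# Unlock and switch over the amplifier's transfer slide

### The job

On the wide recording amplifier, draw the steel lock bar by its upright tab all the way back, towards the amplifier's front, out of the path of the black transfer handle, then slide that handle all the way across to the other end of its track, and let go with the lock bar still drawn back. The smaller unit has the same handle without a lock bar: leave that one as it is.

Things in the scene. Friction and masses are not known exactly. Their poses are not given: they have to be found in the camera images.
- lock_grip (a point): centre of the upright steel tab of the lock bar on the wide amplifier (fixed cream box, 220 deep, 260 wide, 80 high). Tab 14 thick (x), 30 wide (y), 40 high; centre 107 above the table. x: from the amplifier's front to its back (away from the robot), y: to its left, z up. Its flat bar, 16 wide, top 87 above the table, runs from 8 before to 85 behind the centre. Slides along -x. Sizes in mm.
- lock (a joint): travel of the lock bar (m): 0 = fully in, its far end in the path of the transfer handle; 0.040 = drawn fully back towards the amplifier's front (-x of lock_grip), at its stop. Frees the handle from about 0.020 on. Starts between 0 and 0.006. Stays where it is left; slides with about 3 N.
- transfer_grip (a point): centre of the black transfer handle on the wide amplifier: block 46 (x) by 24 (y) by 42 high, centre 112 above the table, on a steel carriage 40 x 40, 10 high. Axes as lock_grip. Slides along +y, to the amplifier's left. With both joints at 0 it lies 85 behind (+x) and 38 right (-y) of lock_grip. Low stops (88 above the table) end its track. Sizes in mm.
- transfer (a joint): travel of the transfer handle (m): 0 = right end of its track, 0.060 = left end (+y), at the stop. Starts between 0 and 0.006; cannot pass about 0.010 while the lock bar is in. Stays where it is left; slides with about 3 to 4 N.
- spare_grip (a point): centre of a handle of the same shape on the smaller unit (fixed cream box 160 deep, 170 wide, 80 high, no lock bar, left or right of the wide amplifier), 112 above the table, anywhere along its 60 mm track. To be left as it is. Sizes in mm.

How it is judged:
On the way:
1. the lock bar is drawn back while the transfer handle is still at its right end (value of joint lock above 0.028 m and value of joint transfer below 0.02 m), for 0.1 s.
At the end, for the whole second after the job is handed in: the lock bar is drawn back at least 26 mm of its 40 mm and the transfer handle stands at least 49 mm along its 60 mm track (value of joint lock above 0.026 m and value of joint transfer above 0.049 m); the robot touches nothing.
It fails at once if the handle of the smaller unit is moved by more than 8 mm (distance of spare_grip from where it was at the start of the episode above 0.008 m).
It also fails if it takes over 43 s, if anything falls off the work surface, if the arm or the gripper's body presses on something with over 40 N, if the wrist force passes 120 N, or if a joint passes its speed limit or range.

### The arm

A 7-joint arm with a two-finger parallel gripper is mounted at the origin on the work surface. World frame = base frame: x ahead of the robot, y to its left, z up, the work surface at z = 0. Lengths are in m, angles in rad, forces in N, time in s.
With the tool pointing down it reaches from about 0.4 to 0.85 m from the base axis. Payload 4.5 kg.
Tool frame: the origin (TCP) lies midway between the tips of the shut fingers; the grasp point (between the pads) lies 19 mm behind it; z points along the fingers, y is the line along which they close (so a half turn about z gives the same grasp; the last joint's range is limited). The gripper opens to 88 mm and grips with 3 to 60 N. Pads are 18 mm wide; open, the fingers measure 123 mm over their backs; the gripper's body (75 mm by 187 mm) begins 45 mm behind the grasp point.
Start: joints at [1.323, 0.689, -0.195, 1.565, 0.157, 0.902, -0.215], TCP at [0.174, -0.6, 0.239] pointing down, gripper open.
Joint ranges: [-3.01, 3.01], [-0.46, 2.08], [-1.47, 1.51], [0.13, 2.56], [-1, 4.14], [0.04, 2.09], [-2.66, 2.66]. Speed limits (rad/s): [2.57, 2.57, 3.14, 3.14, 3.14, 3.14, 3.14].

### API

Orientations are given as a unit quaternion [x, y, z, w].
In Python, from plant import r gives the robot as it stands. The module is installed in compiled form; this text tells all that it offers.
- The arm moves only by the tool step_arm, never from a script. Its argument "series" is a list of rows, each a list of 7 numbers: the shift along the world's x, y, z in mm, then the turn, a rotation vector about the world's x, y, z in rad, then the closure, from 0 (fully open) to 1 (shut). A call has 1 to 20 rows; each row shifts and turns the commanded pose from where the row before left it; what a row does not reach is not made up. A row lasts 1/10 s, in which the tool goes at most 50 mm and 8.59 degrees, less where a joint would pass 70% of its speed; a pose out of reach is approached as far as the arm can. A call is refused whole if a number of a shift passes 50 or a number of a turn 0.15, either way. A call with a gripper value outside its range is refused whole. The fingers move at their own pace and stop on an object; "force" is the grip in N (left out, the last holds). Time passes only in rows, so rows that do not move let the fingers close. It gives the time, the measured TCP pose, the force, the opening and the grip force at its end, in the units of the state.
- r.get_state(): the state, without advancing time (a new reading comes with each control period).
- r.snapshot(name): name is "scene" or "top" or "wrist"; returns (picture, depth): 420x560x3 uint8, blue, green, red; 420x560 float32, m along the optical axis (not along the pixel's ray), 0 where there is no reading.
- r.get_calibration(name): a dict with "intrinsics" (3x3 intrinsics, pixels), "pose" (4x4, takes a point from camera to world coordinates). Camera axes: x right, y up, looking along -z (the intrinsics and any distortion apply to the point x, -y, -z); pixel columns grow to the right and rows downward; lengths in m; the calibration is good to about 2 mm. A picture is of the moment at which its call begins: read the wrist's pose just before it. get_calibration takes no time and is no camera call; for the wrist camera it gives the pose at the moment of the call.
- r.finish_job(): hands the job in; it is judged then, once.
The state is a dict: "clock": time; "q": joint angles; "qd": joint speeds; "joint_torque": joint torques, N m; "tool_pos": TCP position; "eef_rot": TCP orientation; "contact_force": force on the tool from outside, world axes, zero at the start; "moment": the same for the moment, N m; "opening": opening from 0.0 (shut) to 1.0 (fully open); "finger_force": force on a finger pad.
Only numpy, scipy, OpenCV 4.12 (cv2) and the standard library are available. Lean on these libraries where they do the work, as an engineer would, in place of code of your own. Each camera call takes 0.05 s, during which the arm holds its last target. There are 200 camera calls.

## Working session

There is one attempt and no reset: what is moved stays moved. The work goes in short steps, Python scripts to look and compute and a tool call to move; the robot and the scene stay as the last step left them, time stands still between calls to the robot, and variables do not carry over. Pictures are saved under pics/ and viewed, at most 10 in all, crops included, and the job is handed in when it is done.

Besides the shell and the picture viewer there is one more tool, called by a JSON object that holds its "api" and its "payload", one argument or row to a line. step_arm: Moves the arm, as the interface text tells. Its arguments: {"type":"object","properties":{"series":{"type":"array"},"force":{"type":"number"}},"required":["series"]}

```bash
mkdir -p pics; cat > h.py <<'E'
import numpy as np, cv2
from plant import r
def snap(n,tag):
    c=r.get_calibration(n); im,d=r.snapshot(n); cv2.imwrite(f'pics/{tag}.png',im)
    np.savez(f'{tag}.npz',im=im,d=d,K=c['intrinsics'],T=c['pose']); return im,d,c
def cloud(tag):
    f=np.load(f'{tag}.npz'); d=f['d'];K=f['K'];T=f['T']
    v,u=np.indices(d.shape); x=(u-K[0,2])/K[0,0]*d; y=(v-K[1,2])/K[1,1]*d
    P=np.stack([x,-y,-d,np.ones_like(d)],-1)@T.T
    P=P[...,:3]; P[d==0]=np.nan; return P,f['im']
E
python3 - <<'E'
from h import *
a=snap('top','top0')[0]; b=snap('scene','sc0')[0]
print(r.get_calibration('top'))
s=r.get_state();print(s['clock'],s['tool_pos'],s['eef_rot'])
E
```

```text
{'intrinsics': array([[383.50425393,   0.        , 276.81205662],
       [  0.        , 383.50425393, 215.25893186],
       [  0.        ,   0.        ,   1.        ]]), 'pose': array([[ 0.01871744,  0.9867508 , -0.16115988,  0.43185763],
       [-0.99971874,  0.0208186 ,  0.01135888, -0.02404006],
       [ 0.01456351,  0.16090195,  0.98686294,  0.88226813],
       [ 0.        ,  0.        ,  0.        ,  1.        ]])}
0.1 [ 0.17366894 -0.59982422  0.23800638] [ 9.90080263e-01  1.40500678e-01 -1.51178947e-04 -7.81177947e-04]
```

View pics/top0.png

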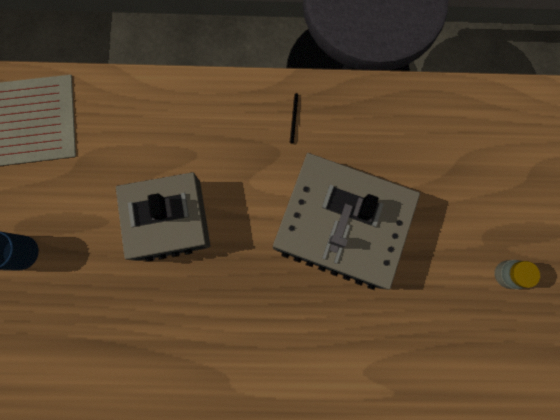

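The wide amplifier is at right (about px 347,222), its handle at (369,207) and its tab near (341,234). The small unit is at left (162,215). Next I compute the positions from depth.

```bash
python3 - <<'E'
from h import *
P,im=cloud('top0')
v,u=np.indices(P.shape[:2]); R=(u>265)&(u<430)&(v>145)&(v<300)
z=P[...,2]
m=R&(z>.074)&(z<.084)
rect=cv2.minAreaRect((P[m][:,:2]*1000).astype(np.float32)); print('box',rect)
for n,lo,hi in(('hi',.115,.15),('mid',.095,.115),):
    k=(R&(z>lo)&(z<hi)).astype(np.uint8)
    N,L,S,C=cv2.connectedComponentsWithStats(k)
    for i in range(1,N):
        q=P[L==i]
        if len(q)>5: print(n,len(q),C[i].round(),q.mean(0).round(4),cv2.minAreaRect((q[:,:2]*1000).astype(np.float32)))
im2=cv2.resize(im[150:295,265:430],None,fx=4.6,fy=4,interpolation=2)
cv2.imwrite('pics/c.png',np.clip(cv2.resize(im[150:290,265:430],None,fx=4,fy=4,interpolation=2)*1.8,0,255).astype(np.uint8))
E
```

```text
box ((558.7115478515625, -182.69485473632812), (260.3909912109375, 220.947509765625), 70.85867309570312)
hi 306 [368. 206.] [ 0.5768 -0.2156  0.1306] ((577.8577880859375, -217.26011657714844), (24.31633758544922, 46.397857666015625), 71.81771087646484)
hi 121 [338. 240.] [ 0.5073 -0.1555  0.1256] ((507.48834228515625, -156.06814575195312), (29.906551361083984, 14.390578269958496), 70.1493911743164)
mid 59 [362. 212.] [ 0.5696 -0.2078  0.105 ] ((575.626220703125, -207.24693298339844), (47.73659133911133, 19.265743255615234), 9.110832214355469)
mid 30 [334. 243.] [ 0.5038 -0.1512  0.1058] ((502.6541748046875, -151.9368133544922), (32.46574020385742, 12.484957695007324), 46.536094665527344)
```

View pics/c.png

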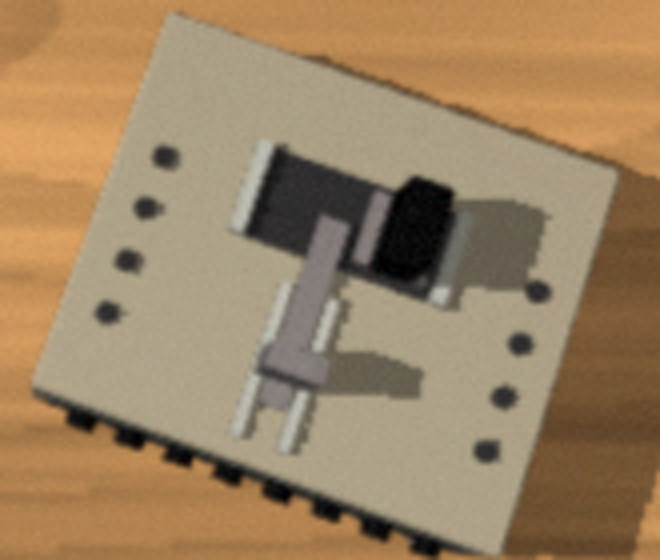

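{"api": "step_arm", "payload": {
  "series": [
    [24, 32, 0, 0, 0, 0.068, 0.3],
    [24, 32, 0, 0, 0, 0.068, 0.3],
    [24, 32, 0, 0, 0, 0.068, 0.3],
    [24, 32, 0, 0, 0, 0.068, 0.3],
    [24, 32, 0, 0, 0, 0.068, 0.3],
    [24, 32, 0, 0, 0, 0.068, 0.3],
    [24, 32, 0, 0, 0, 0.068, 0.3],
    [24, 32, 0, 0, 0, 0.068, 0.3],
    [24, 32, 0, 0, 0, 0.068, 0.3],
    [24, 32, 0, 0, 0, 0.068, 0.3],
    [24, 32, 0, 0, 0, 0.068, 0.3],
    [24, 32, 0, 0, 0, 0.068, 0.3],
    [24, 32, 0, 0, 0, 0.068, 0.3],
    [22, 28, 0, 0, 0, 0.068, 0.3],
    [0, 0, 0, 0, 0, 0, 0.3],
    [0, 0, 0, 0, 0, 0, 0.3]
  ]
}}

```text
clock: 1.7
tool_pos: [0.5077, -0.1559, 0.2383]
eef_rot: [0.815, 0.579, -0.0, -0.0]
contact_force: [-0.3, -1.0, -0.0]
opening: 0.7
finger_force: 0.0
```

```bash
python3 - <<'E'
from h import *
from scipy.spatial.transform import Rotation as Rn
im=snap('wrist','w1')[0]
s=r.get_state();M=Rn.from_quat(s['eef_rot']).as_matrix();print(s['clock'],s['tool_pos'],s['q'],M,np.degrees(np.arctan2(M[1,1],M[0,1])))
P,im=cloud('w1');z=P[...,2]
for n,lo,hi in(('hi',.12,.14),):
    N,L,S,C=cv2.connectedComponentsWithStats(((z>lo)&(z<hi)).astype(np.uint8))
    for i in range(1,N):
        q=P[L==i]
        if len(q)>60: print(n,len(q),C[i].round(),q.mean(0).round(4),cv2.minAreaRect((q[:,:2]*1000).astype(np.float32)))
E
```

```text
1.75 [ 0.50694326 -0.15717253  0.23830666] [ 0.47467053  0.58866235 -0.42168554  1.84146951  0.3295794   0.78227799
 -0.45895277] [[ 3.31727383e-01  9.43373807e-01 -1.67447570e-03]
 [ 9.43374502e-01 -3.31728881e-01 -7.05955258e-04]
 [-1.22145165e-03 -1.34547299e-03 -9.99998349e-01]] -19.373763399748658
hi 778 [283. 205.] [ 0.5085 -0.1562  0.1267] ((508.2376403808594, -156.8653564453125), (30.28919219970703, 13.507152557373047), 70.98235321044922)
hi 1654 [401. 247.] [ 0.5821 -0.2147  0.1313] ((578.7662353515625, -217.48751831054688), (23.86845588684082, 45.63693618774414), 71.08528900146484)
```

View pics/w1.png

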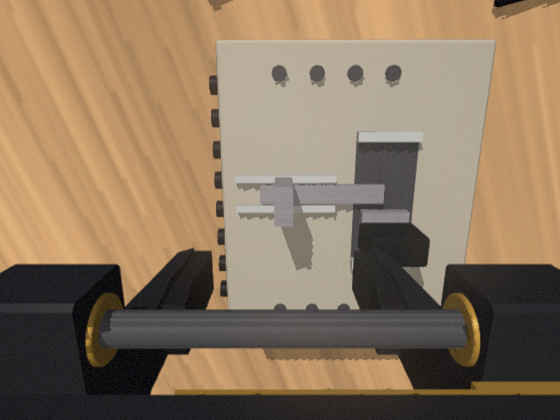

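The wrist view agrees: tab at (284,200) under the tool, bar pointing at the handle (392,240), and the measured sizes match. Descending and gripping.

{"api": "step_arm", "payload": {
  "series": [
    [1, 0, -30, 0, 0, 0, 0.3],
    [0, 0, -30, 0, 0, 0, 0.3],
    [0, 0, -30, 0, 0, 0, 0.3],
    [0, 0, -25, 0, 0, 0, 0.3],
    [0, 0, -15, 0, 0, 0, 0.3],
    [0, 0, -14, 0, 0, 0, 0.3],
    [0, 0, 0, 0, 0, 0, 0.3],
    [0, 0, 0, 0, 0, 0, 1],
    [0, 0, 0, 0, 0, 0, 1],
    [0, 0, 0, 0, 0, 0, 1],
    [0, 0, 0, 0, 0, 0, 1],
    [0, 0, 0, 0, 0, 0, 1],
    [0, 0, 0, 0, 0, 0, 1]
  ],
  "force": 20
}}

```text
clock: 3.05
tool_pos: [0.5089, -0.1564, 0.095]
eef_rot: [0.816, 0.579, 0.0, 0.0]
contact_force: [-0.1, -0.0, 0.4]
opening: 0.177
finger_force: 0.0
```

{"api": "step_arm", "payload": {
  "series": [
    [0, 0, 0, 0, 0, 0, 1],
    [0, 0, 0, 0, 0, 0, 1],
    [0, 0, 0, 0, 0, 0, 1]
  ]
}}

```text
clock: 3.35
tool_pos: [0.5087, -0.1563, 0.0949]
eef_rot: [0.816, 0.579, -0.0, -0.0]
contact_force: [-1.5, 0.7, 2.6]
opening: 0.158
finger_force: 20.0
```

Gripped (13.9 mm, the tab's thickness). Pulling back.

{"api": "step_arm", "payload": {
  "series": [
    [-3.8, 1.3, 0, 0, 0, 0, 1],
    [-3.8, 1.3, 0, 0, 0, 0, 1],
    [-3.8, 1.3, 0, 0, 0, 0, 1],
    [-3.8, 1.3, 0, 0, 0, 0, 1],
    [-3.8, 1.3, 0, 0, 0, 0, 1],
    [-3.8, 1.3, 0, 0, 0, 0, 1],
    [-3.8, 1.3, 0, 0, 0, 0, 1],
    [-3.8, 1.3, 0, 0, 0, 0, 1],
    [-3.8, 1.3, 0, 0, 0, 0, 1],
    [-2, 0.7, 0, 0, 0, 0, 1],
    [0, 0, 0, 0, 0, 0, 1],
    [0, 0, 0, 0, 0, 0, 1]
  ]
}}

```text
clock: 4.55
tool_pos: [0.472, -0.1436, 0.0948]
eef_rot: [0.816, 0.579, -0.0, -0.0]
contact_force: [-0.2, 1.8, 4.7]
opening: 0.158
finger_force: 20.0
```

{"api": "step_arm", "payload": {
  "series": [
    [0, 0, 0, 0, 0, 0, 0.4],
    [0, 0, 0, 0, 0, 0, 0.4],
    [0, 0, 0, 0, 0, 0, 0.4],
    [0, 0, 20, 0, 0, 0, 0.4],
    [0, 0, 40, 0, 0, 0, 0.4],
    [0, 0, 40, 0, 0, 0, 0.4],
    [10, -7, 20, 0, 0, 0.143, 0.4],
    [10, -7, 0, 0, 0, 0.143, 0.4],
    [10, -7, 0, 0, 0, 0.143, 0.4],
    [10, -7, 0, 0, 0, 0.143, 0.4],
    [10, -7, 0, 0, 0, 0.143, 0.4],
    [10, -7, 0, 0, 0, 0.143, 0.4],
    [10, -7, 0, 0, 0, 0.143, 0.4],
    [10, -7, 0, 0, 0, 0.143, 0.4],
    [10, -7, 0, 0, 0, 0.143, 0.4],
    [10, -7, 0, 0, 0, 0.143, 0.4],
    [6, -4, 0, 0, 0, 0.141, 0.4],
    [0, 0, 0, 0, 0, 0, 0.4],
    [0, 0, 0, 0, 0, 0, 0.4]
  ]
}}

```text
clock: 6.45
tool_pos: [0.5779, -0.2178, 0.2142]
eef_rot: [0.169, 0.986, 0.0, -0.001]
contact_force: [-0.6, 0.2, 0.7]
opening: 0.601
finger_force: 0.0
```

```bash
cat > m.py <<'E'
from h import *
import sys
from scipy.spatial.transform import Rotation as Rn
t=sys.argv[1]; snap('wrist',t)
s=r.get_state();M=Rn.from_quat(s['eef_rot']).as_matrix();print(s['clock'],s['tool_pos'],s['q'],np.degrees(np.arctan2(M[1,1],M[0,1])))
P,im=cloud(t);z=P[...,2]
N,L,S,C=cv2.connectedComponentsWithStats(((z>.12)&(z<.14)).astype(np.uint8))
for i in range(1,N):
    q=P[L==i]
    if len(q)>60: print(len(q),C[i].round(),q.mean(0).round(4),cv2.minAreaRect((q[:,:2]*1000).astype(np.float32)))
E
python3 m.py w2
```

```text
6.5 [ 0.57794173 -0.21764242  0.21441185] [ 0.72785165  0.82700949 -0.84972216  1.59460017  0.6924392   1.0461181
  0.90845394] 70.56383031609047
1297 [339.  12.] [ 0.4734 -0.1454  0.1263] ((473.029296875, -144.95323181152344), (30.344356536865234, 12.882811546325684), 69.81163787841797)
2451 [282. 214.] [ 0.5765 -0.2175  0.1322] ((578.097412109375, -218.06781005859375), (24.005619049072266, 45.45371627807617), 70.06743621826172)
```

View pics/w2.png

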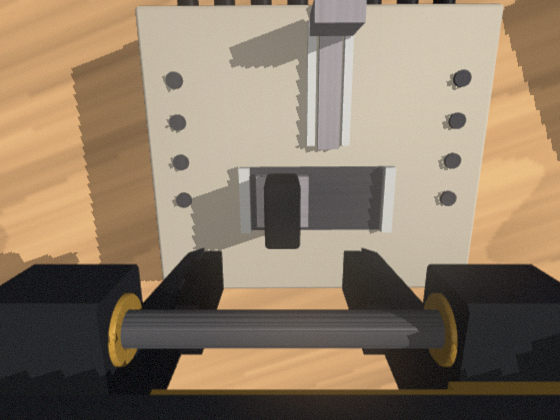

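The lock bar is clear of the slot (its end is at row 148). The handle (282,212) is centred under the tool. Descending and gripping.

{"api": "step_arm", "payload": {
  "series": [
    [0, 0, -30, 0, 0, 0, 0.4],
    [0, 0, -30, 0, 0, 0, 0.4],
    [0, 0, -25, 0, 0, 0, 0.4],
    [0, 0, -15, 0, 0, 0, 0.4],
    [0, 0, -10, 0, 0, 0, 0.4],
    [0, 0, -6, 0, 0, 0, 0.4],
    [0, 0, 0, 0, 0, 0, 0.4],
    [0, 0, 0, 0, 0, 0, 1],
    [0, 0, 0, 0, 0, 0, 1],
    [0, 0, 0, 0, 0, 0, 1],
    [0, 0, 0, 0, 0, 0, 1],
    [0, 0, 0, 0, 0, 0, 1],
    [0, 0, 0, 0, 0, 0, 1]
  ]
}}

```text
clock: 7.8
tool_pos: [0.5788, -0.2182, 0.0992]
eef_rot: [0.168, 0.986, -0.0, 0.0]
contact_force: [-0.5, -1.7, 4.0]
opening: 0.27
finger_force: 20.0
```

{"api": "step_arm", "payload": {
  "series": [
    [1.6, 4.6, 0, 0, 0, 0, 1],
    [1.6, 4.6, 0, 0, 0, 0, 1],
    [1.6, 4.6, 0, 0, 0, 0, 1],
    [1.6, 4.6, 0, 0, 0, 0, 1],
    [1.6, 4.6, 0, 0, 0, 0, 1],
    [1.6, 4.6, 0, 0, 0, 0, 1],
    [1.6, 4.6, 0, 0, 0, 0, 1],
    [1.6, 4.6, 0, 0, 0, 0, 1],
    [1.6, 4.6, 0, 0, 0, 0, 1],
    [1.6, 4.6, 0, 0, 0, 0, 1],
    [1.6, 4.6, 0, 0, 0, 0, 1],
    [1.0, 2.8, 0, 0, 0, 0, 1],
    [0, 0, 0, 0, 0, 0, 1],
    [0, 0, 0, 0, 0, 0, 1]
  ]
}}

```text
clock: 9.2
tool_pos: [0.5974, -0.1649, 0.0992]
eef_rot: [0.168, 0.986, -0.0, 0.0]
contact_force: [-1.4, -1.0, 4.8]
opening: 0.267
finger_force: 20.0
```

Moved 56 mm as commanded. Release, lift, check.

{"api": "step_arm", "payload": {
  "series": [
    [0, 0, 0, 0, 0, 0, 0.4],
    [0, 0, 0, 0, 0, 0, 0.4],
    [0, 0, 0, 0, 0, 0, 0.4],
    [0, 0, 20, 0, 0, 0, 0.4],
    [0, 0, 40, 0, 0, 0, 0.4],
    [0, 0, 40, 0, 0, 0, 0.4],
    [0, 0, 20, 0, 0, 0, 0.4],
    [0, 0, 0, 0, 0, 0, 0.4],
    [0, 0, 0, 0, 0, 0, 0.4]
  ]
}}

```text
clock: 10.1
tool_pos: [0.5969, -0.1647, 0.2182]
eef_rot: [0.168, 0.986, -0.0, -0.0]
contact_force: [0.1, 0.1, 0.9]
opening: 0.602
finger_force: 0.0
```

```bash
python3 m.py w3
```

```text
10.15 [ 0.59634887 -0.16480238  0.21737251] [ 0.6342328   0.8234519  -0.84511101  1.58713215  0.68398217  1.05178887
  0.82880009] 70.70717820819254
1312 [245.  12.] [ 0.4733 -0.145   0.1265] ((472.7704772949219, -144.96157836914062), (30.062213897705078, 12.966011047363281), 70.38037109375)
2393 [283. 211.] [ 0.5952 -0.1639  0.1322] ((596.603271484375, -164.62429809570312), (24.003154754638672, 45.786277770996094), 71.44700622558594)
```

View pics/w3.png

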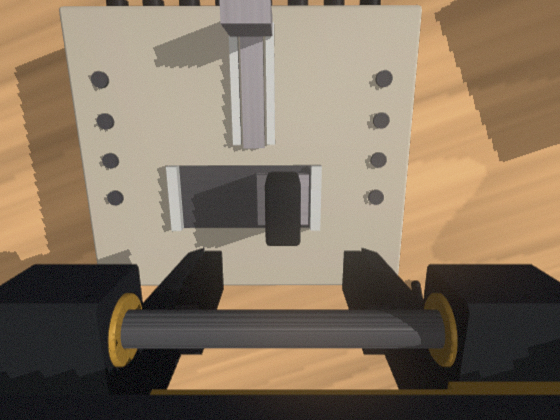

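The handle (283,210) is at the left stop, the bar is still drawn back, and the gripper is clear.

```bash
python3 -c "
from plant import r
print(r.finish_job())"
```

```text
the job is handed in; nothing more can be done
None
```

I drew the lock bar back about 39 mm, slid the transfer handle 56 mm to the left end of its track, let go with the bar still drawn back, and handed the job in at about 10 s; the verdict was not reported, and the smaller unit was never approached.

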